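# Find the steel bushing by weight and present it over the turntable disc

## Task

One of the two look-alike bushings on the peg rack is steel and heavier, the other aluminium. Lift the bushing on the left peg straight up about 6 cm and hold it there a moment to feel its weight, set it back on its peg, then do the same with the right one; the one you do not need must end standing on a peg of the rack. Finish while holding the heavier bushing in the gripper, still and upright, about 10 cm above the middle of the white disc that it will be the hub of, and leave the tape measure where it is.

Things in the scene. Friction and masses are not known exactly. Their poses are not given: they have to be found in the camera images.
- bushing_1: one of two black flanged bushings that look the same: flange 52 mm across, 6 mm thick at the bottom, plain round body 40 mm across above it, 52 mm tall in all, 24 mm bore right through. One is steel (0.31 to 0.43 kg), one aluminium (0.10 to 0.17 kg); look and place do not tell which. Stands flange down over a peg of the rack. Origin: centre of its underside, z up.
- bushing_2: one of two black flanged bushings that look the same: flange 52 mm across, 6 mm thick at the bottom, plain round body 40 mm across above it, 52 mm tall in all, 24 mm bore right through. One is steel (0.31 to 0.43 kg), one aluminium (0.10 to 0.17 kg); look and place do not tell which. Stands flange down over a peg of the rack. Origin: centre of its underside, z up.
- rack: light wooden board 90 x 240 x 18 mm fixed to the bench, with two upright steel pegs 130 mm apart on its long middle line. Each peg is 14 mm thick, stands 24 mm above the board and tapers over its top 10 mm. Origin: centre of the board's underside, on the bench top; y along the long side to the left peg, z up.
- peg_left (a point): foot of the left peg (as the robot sees it, larger y) on the top face of the rack's board, 18 mm above the bench; a seated bushing's origin is at this height, its bore has 5 mm of play round the peg
- peg_right (a point): the same for the right peg
- disc_centre (a point): middle of the top face of the white round board disc, 210 mm across and 12 mm thick, that lies fixed on the bench; z up
- tape_measure: tape measure 37 x 93 x 64 mm standing loose on the bench between the rack and the disc, a bystander. Origin: centre of its underside.
- disc_board: the same white board disc; origin: centre of its underside, on the bench top

How it is judged:
By the outcome, as a careful person would: the job done as asked, in the order asked, and still so for the second after the job is handed in, while the arm keeps its last pose, push and grip.
It also fails if it takes over 69 s, if anything falls off the work surface, if the arm or the gripper's body presses on something with over 40 N, if the wrist force passes 120 N, or if a joint passes its speed limit or range.

## Robot

A 7-joint arm with a two-finger parallel gripper is mounted at the origin on a cart in front of the work surface, level with it; the furniture and walls round the work are solid. World frame = base frame: x ahead of the robot, y to its left, z up, the work surface at z = 0. Lengths are in m, angles in rad, forces in N, time in s.
With the tool pointing down it reaches from about 0.425 to 0.875 m from the base axis. Payload 4.7 kg.
Tool frame: the origin (TCP) lies at the very end of the fingers, on their centre line; the grasp point (between the pads) lies 19 mm behind it (robot.hold_point_z is the distance from the TCP to the grasp point, in m); z points along the fingers, y is the line along which they close (so a half turn about z gives the same grasp; the last joint's range is limited). The gripper opens to 87 mm and grips with 3 to 60 N. Pads are 19 mm wide; open, the fingers measure 117 mm over their backs; the gripper's body (75 mm by 190 mm) begins 51 mm behind the grasp point.
Start: joints at [-1.131, 0.321, -0.07, 1.45, 0.023, 1.371, -0.057], TCP at [0.269, 0.592, 0.223] pointing down, gripper open.
Joint ranges: [-2.86, 2.86], [-0.3, 2.09], [-1.38, 1.24], [0.06, 2.45], [-1.56, 4.7], [0.09, 2.05], [-2.69, 2.69]. Speed limits (rad/s): [2.57, 2.57, 3.14, 3.14, 3.14, 3.14, 3.14].

## Interface

Orientations are given as a rotation vector (axis times angle).
In Python, from rig import robot, imaging, job gives the robot as it stands (robot), with the cameras (imaging) and the job (job).
- The arm moves only by the shell command python3 inch.py [OPENING] [FORCE], which reads ROWS from standard input. ROWS is a JSON object with one list for each field, all of the same length, 1 to 5, a row being the entries at one place: tx, ty, tz (the shift in shares of the most that a row can go, 1 being 50 mm), wx, wy, wz (a rotation vector in shares of pi rad (1.0 is pi rad)); each row shifts and turns the commanded pose from where the row before left it, along the tool's axes as they then stand; what a row does not reach is not made up. A row lasts 1/10 s, in which the tool goes at most 0.05 m and 0.15 rad, less where a joint would pass 70% of its speed; a pose out of reach is approached as far as the arm can. OPENING is the finger opening in m, set as the command begins (- or left out keeps the last). The fingers move at their own pace and stop on an object; FORCE is the grip in N (left out, the last holds). Time passes only in rows, so rows that do not move let the fingers close. It prints the time, the measured TCP pose, the force, the opening and the grip force at its end. No shift or turn number may pass 1 either way. Input that does not fit is refused with a message, and nothing moves.
- robot.observe(): the state, without advancing time (a new reading comes with each control period).
- imaging.get_image(name): name is "side" or "top"; returns a dict with "pixels" (420x560x3 uint8, red, green, blue), "mtx" (3x3 intrinsics, pixels), "k1" (the pictures are not rectified: a ray, as slopes to the right and down, at radius r is drawn at 1 + k1 r^2 times it, then the intrinsics apply), "camera_from_world" (4x4, takes a point from world to camera coordinates). Camera axes: x right, y down, z forward; pixel columns grow to the right and rows downward; lengths in m; the calibration is good to about 2 mm. A picture is of the moment at which its call begins. There is no depth.
- job.close_job(): hands the job in; it is judged then, once.
The state is a dict: "time_s": time; "joint_positions": joint angles; "dq": joint speeds; "tau": joint torques, N m; "tcp_pos": TCP position; "ee_rot": TCP orientation; "ft_force": force on the tool from outside, world axes, zero at the start; "moment": the same for the moment, N m; "grip_width": finger opening in m; "finger_force": force on a finger pad.
Only numpy, scipy, OpenCV 4.12 (cv2) and the standard library are available. Lean on these libraries where they do the work, as an engineer would, in place of code of your own. Each camera call takes 0.05 s, during which the arm holds its last target. There are 200 camera calls.

## Working session

There is one attempt and no reset: what is moved stays moved. The work goes in short steps, Python scripts to look and compute and a shell command to move; the robot and the scene stay as the last step left them, time stands still between calls to the robot, and variables do not carry over. Pictures are saved under pics/ and viewed, at most 10 in all, crops included, and the job is handed in when it is done.

```bash
ls; mkdir -p pics
python3 - <<'E'
from rig import robot, imaging, job
import cv2,numpy as np
for n in("side","top"):
    d=imaging.get_image(n); cv2.imwrite(f"pics/{n}0.png",d["pixels"][:,:,::-1])
    print(n,d["mtx"].tolist(),d["k1"],np.round(d["camera_from_world"],3).tolist())
print(robot.observe(),robot.hold_point_z)
E
```

```text
inch.py
pics
rig.py
side [[439.19768179589096, 0.0, 277.2015238614174], [0.0, 439.19768179589096, 207.96666199068622], [0.0, 0.0, 1.0]] -0.08155946216012855 [[0.91, -0.415, -0.001, -0.502], [-0.248, -0.542, -0.803, 0.172], [0.333, 0.731, -0.596, 0.881], [0.0, 0.0, 0.0, 1.0]]
top [[495.9071930805324, 0.0, 283.9570983265366], [0.0, 495.9071930805324, 208.46598232684104], [0.0, 0.0, 1.0]] 0.027520520850418284 [[0.019, -1.0, 0.009, -0.013], [-0.991, -0.02, -0.136, 0.535], [0.136, -0.006, -0.991, 1.272], [0.0, 0.0, 0.0, 1.0]]
{'time_s': 0.1, 'joint_positions': array([-1.13091933,  0.32174653, -0.07005936,  1.45157945,  0.02259391,
        1.37078377, -0.05685232]), 'dq': array([-0.00177544, -0.00224074, -0.0007241 , -0.00163732, -0.00182086,
       -0.00192373, -0.00106142]), 'tau': array([ 3.39234011e-04, -4.92573774e+01, -4.05430589e-01, -3.13396060e+01,
       -6.41574268e-02,  3.95686948e-02,  5.07098014e-05]), 'tcp_pos': array([0.26831769, 0.59148334, 0.22155892]), 'ee_rot': array([-6.63632847e-01, -3.07042069e+00,  2.68495151e-03]), 'ft_force': array([ 0.01695772,  0.07232489, -0.06036175]), 'moment': array([-0.04409013,  0.01817094,  0.02895241]), 'finger_force': 0.0, 'grip_width': 0.0870843879354508} 0.0187
```

View pics/top0.png

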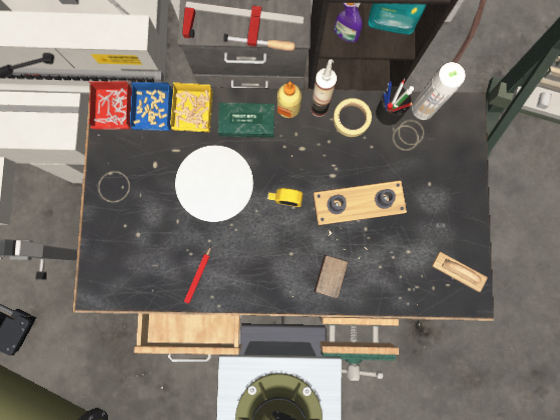

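View pics/side0.png

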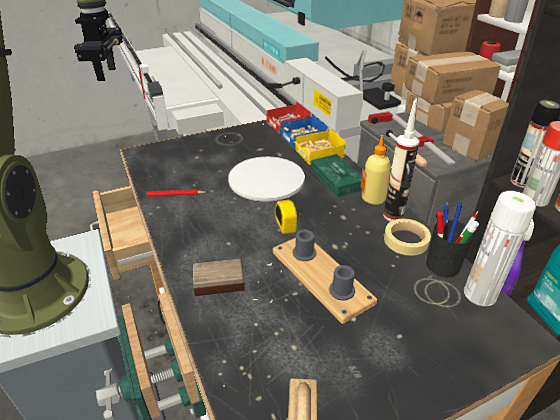

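The top view shows the disc at about (214,183), the tape at (287,198), and the bushings at (337,203) for left and (386,198) for right. The side view shows the bushings upright at (304,247) and (343,282). Next I'll measure them.

```bash
cat > h.py <<'E'
import cv2,numpy as np
from rig import robot, imaging, job
from scipy.spatial.transform import Rotation as R
def cast(d,px,z):
    """pixels (N,2) -> world points on plane z"""
    K=d["mtx"];p=np.atleast_2d(np.asarray(px,float))
    q=(p-[K[0,2],K[1,2]])/[K[0,0],K[1,1]]; s=q.copy()
    for _ in range(20): s=q/(1+d["k1"]*(s**2).sum(1,keepdims=True))
    T=np.asarray(d["camera_from_world"]);r=np.c_[s,np.ones(len(s))]@T[:3,:3]
    c=-T[:3,:3].T@T[:3,3]
    return c+r*((z-c[2])/r[:,2])[:,None]
def togo(tgt,yaw=None):
    """shift in tool axes to TCP target"""
    o=robot.observe();M=R.from_rotvec(o["ee_rot"])
    print("tool axes",np.round(M.as_matrix(),3).tolist())
    return M.inv().apply(np.asarray(tgt)-o["tcp_pos"])
E
python3 - <<'E'
from h import *
for n in("top","side"):
    d=imaging.get_image(n);im=d["pixels"];hsv=cv2.cvtColor(im,cv2.COLOR_RGB2HSV)
    def big(m,box):
        x0,y0,x1,y1=box;k=np.zeros_like(m);k[y0:y1,x0:x1]=m[y0:y1,x0:x1]
        return max(cv2.findContours(k,cv2.RETR_EXTERNAL,cv2.CHAIN_APPROX_NONE)[0],key=cv2.contourArea)[:,0]
    B={"top":((165,135,265,230),(305,170,415,235),(262,180,310,212)),"side":((215,145,315,210),(260,225,390,330),(270,192,302,240))}[n]
    c=cast(d,big(cv2.inRange(hsv,(0,0,170),(180,50,255)),B[0]),.012)[:,:2].astype(np.float32)
    print(n,"disc",cv2.fitEllipse(c))
    rk=big(cv2.inRange(hsv,(8,50,110),(28,190,255)),B[1])
    c=cast(d,rk,.018)[:,:2].astype(np.float32); print("rack",cv2.minAreaRect(c))
    if n=="top":
        k=np.zeros(im.shape[:2],np.uint8);cv2.fillPoly(k,[cv2.convexHull(rk)],255)
        k=cv2.erode(k,np.ones((3,3)))&cv2.inRange(hsv,(0,0,0),(180,255,105))
        for q in cv2.findContours(k,cv2.RETR_EXTERNAL,cv2.CHAIN_APPROX_NONE)[0]:
            if cv2.contourArea(q)>100:
                e=cv2.minEnclosingCircle(q);print("bush",e,cast(d,[e[0]],.02)[0],cast(d,[e[0]],.05)[0])
    t=big(cv2.inRange(hsv,(20,120,120),(35,255,255)),B[2]);t=cast(d,t,.064);print("tape",t.min(0),t.max(0))
    x0,y0,x1,y1=B[1];cv2.imwrite(f"pics/{n}_c.png",cv2.resize(im[y0:y1,x0:x1,::-1],None,fx=6 if n=="top" else 5,fy=6 if n=="top" else 5,interpolation=cv2.INTER_CUBIC))
E
```

```text
top disc ((0.6048240661621094, 0.1881483793258667), (0.20719078183174133, 0.20843136310577393), 169.40196228027344)
rack ((0.5585269331932068, -0.2050204873085022), (0.09119215607643127, 0.2415209710597992), 9.046808242797852)
tape [ 0.5384558 -0.04851    0.064    ] [0.58531969 0.03975837 0.064     ]
side disc ((0.6010160446166992, 0.18514284491539001), (0.2062540203332901, 0.2202444076538086), 141.9779815673828)
rack ((0.5553259253501892, -0.21310079097747803), (0.09928414970636368, 0.253199964761734), 9.37258243560791)
tape [ 0.51281967 -0.11643346  0.064     ] [0.58197848 0.00081603 0.064     ]
```

View pics/top_c.png

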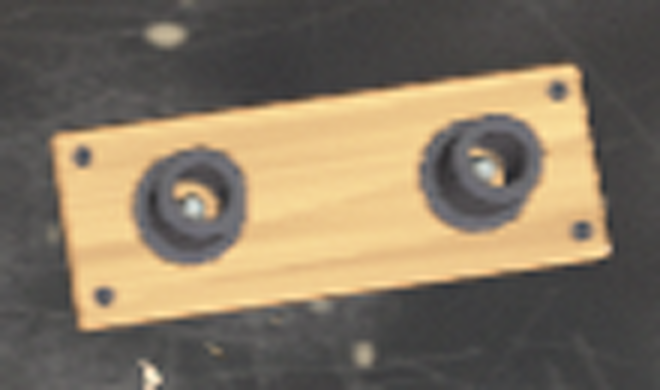

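The crop shows both flanges seated on the rack: left centre at crop (190,206), right at about (476,174). Rack size (91×241 mm) and disc size (about 208 mm) both check out. I'll compute the bushing centres and the move there.

Run:
```python
from h import *
d=imaging.get_image("top")
print(cast(d,[[305+189.5/6,170+206/6],[305+476/6,170+174/6]],.021))
c=np.array([.5585,-.205]);a=np.radians(9.05);u=np.array([-np.sin(a),np.cos(a)])*.065
print("pegs",c+u,c-u)
print(togo([.50,.32,.223]),togo([*(c+u),.223]))
```

```text
[[ 0.55135506 -0.14314747  0.021     ]
 [ 0.56832743 -0.27101855  0.021     ]]
pegs [ 0.54827574 -0.14080916] [ 0.56872426 -0.26919084]
tool axes [[-0.911, 0.413, -0.0], [0.413, 0.911, -0.001], [-0.0, -0.001, -1.0]]
tool axes [[-0.911, 0.413, -0.0], [0.413, 0.911, -0.001], [-0.0, -0.001, -1.0]]
[-0.32312354 -0.15179022 -0.0007986 ] [-5.57415862e-01 -5.51518346e-01 -4.03592345e-04]
```

Units first: shifts go in shares of 50 mm and turns go in shares of pi rad. So -0.04 m is -0.8, -0.019 m is -0.38.

```bash
echo '{"tx":[-0.6,-0.8,-0.8,-0.8,-0.8],"ty":[-0.3,-0.38,-0.38,-0.38,-0.38],"tz":[0,0,0,0,0],"wx":[0,0,0,0,0],"wy":[0,0,0,0,0],"wz":[0,0,0,0,0]}' | python3 inch.py 0.087 3
echo '{"tx":[-0.8,-0.8,-0.6,-0.4,-0.4],"ty":[-0.38,-0.38,-0.44,-0.7,-0.7],"tz":[0,0,0,0,0],"wx":[0,0,0,0,0],"wy":[0,0,0,0,0],"wz":[0,0,0,0,0]}' | python3 inch.py
echo '{"tx":[-0.4,-0.4,-0.4,-0.4,-0.4],"ty":[-0.7,-0.7,-0.7,-0.7,-0.7],"tz":[0,0,0,0,0],"wx":[0,0,0,0,0],"wy":[0,0,0,0,0],"wz":[0,0,0,0,0]}' | python3 inch.py
python3 - <<'E'
from h import *
print(togo([.55,-.142,.223]),robot.observe())
E
```

```text
time_s: 0.75
tcp_pos: [0.4049, 0.4291, 0.2226]
ee_rot: [0.664, 3.071, 0.0]
ft_force: [-0.8, 0.3, -0.5]
grip_width: 0.0869
finger_force: 0.0
time_s: 1.25
tcp_pos: [0.4872, 0.2485, 0.2223]
ee_rot: [-0.665, -3.07, 0.0]
ft_force: [-0.2, 0.5, 0.7]
grip_width: 0.0871
finger_force: 0.0
time_s: 1.75
tcp_pos: [0.5055, 0.0479, 0.2227]
ee_rot: [0.664, 3.07, 0.001]
ft_force: [0.9, 0.2, -0.0]
grip_width: 0.0872
finger_force: 0.0
tool axes [[-0.911, 0.413, 0.001], [0.413, 0.911, 0.0], [-0.0, 0.001, -1.0]]
[-0.1189316  -0.15463145 -0.00032807] {'time_s': 1.75, 'joint_positions': array([-0.48335554,  0.00996561,  0.34075073,  1.80930479, -0.00376363,
        1.32231993,  1.00335419]), 'dq': array([ 0.40181126, -0.04166793,  0.38603174,  0.04245853,  0.01192875,
       -0.00524244,  0.7788645 ]), 'tau': array([-2.13981628e+00, -2.98764718e+01, -9.87930670e-01, -3.04218364e+01,
       -2.69632955e-02,  3.01424107e-01, -8.35524704e-01]), 'tcp_pos': array([0.50554818, 0.04794651, 0.22272385]), 'ee_rot': array([6.63628807e-01, 3.07026008e+00, 7.83067843e-04]), 'ft_force': array([ 9.45300642e-01,  2.20575162e-01, -6.92218202e-04]), 'moment': array([ 0.00038733,  0.03630206, -0.00204241]), 'finger_force': 0.0, 'grip_width': 0.08723217416150783}
```

Scaled: -0.03 m is -0.6, -0.025 m is -0.5.

```bash
echo '{"tx":[-0.5,-0.5,-0.5,-0.4,0],"ty":[-0.6,-0.6,-0.6,-0.4,0],"tz":[0,0,0,0,0],"wx":[0,0,0,0,0],"wy":[0,0,0,0,0],"wz":[0,0,0,0,0]}' | python3 inch.py
echo '{"tx":[0,0],"ty":[0,0],"tz":[0,0],"wx":[0,0],"wy":[0,0],"wz":[0,0]}' | python3 inch.py
python3 - <<'E'
from h import *
print(togo([.55,-.142,.12]))
E
```

```text
time_s: 2.25
tcp_pos: [0.5469, -0.0952, 0.2227]
ee_rot: [0.675, 3.067, -0.004]
ft_force: [-0.5, 0.1, 0.1]
grip_width: 0.0869
finger_force: 0.0
time_s: 2.45
tcp_pos: [0.5466, -0.0882, 0.2224]
ee_rot: [-0.661, -3.071, -0.001]
ft_force: [-0.1, 0.4, -0.6]
grip_width: 0.0866
finger_force: 0.0
tool axes [[-0.911, 0.411, -0.0], [0.411, 0.911, 0.001], [0.001, 0.001, -1.0]]
[-0.0253079 -0.0476741  0.102326 ]
```

Scaled: 0.03 m is 0.6, -0.024 m is -0.48.

```bash
echo '{"tx":[-0.26,-0.24,0,0,0],"ty":[-0.48,-0.48,0,0,0],"tz":[0.4,0.6,0.6,0.44,0],"wx":[0,0,0,0,0],"wy":[0,0,0,0,0],"wz":[0,0,0,0,0]}' | python3 inch.py
echo '{"tx":[0,0],"ty":[0,0],"tz":[0,0],"wx":[0,0],"wy":[0,0],"wz":[0,0]}' | python3 inch.py
python3 - <<'E'
from h import *
print(togo([.55,-.142,.036]))
for n in("side","top"):
    cv2.imwrite(f"pics/{n}1.png",cv2.resize(imaging.get_image(n)["pixels"][130:330,230:430,::-1],None,fx=3,fy=3))
a=[cv2.imread(f"pics/{n}1.png")[:,:399+1] if 0 else cv2.resize(cv2.imread(f"pics/{n}1.png"),(400,400)) for n in("side","top")]
cv2.imwrite("pics/pre.png",np.hstack(a))
E
```

```text
time_s: 2.95
tcp_pos: [0.5472, -0.1415, 0.1173]
ee_rot: [-0.659, -3.065, -0.0]
ft_force: [-0.7, 0.1, -0.3]
grip_width: 0.0868
finger_force: 0.0
time_s: 3.15
tcp_pos: [0.551, -0.1432, 0.1223]
ee_rot: [0.661, 3.068, 0.001]
ft_force: [1.2, -0.6, 0.1]
grip_width: 0.0869
finger_force: 0.0
tool axes [[-0.911, 0.412, 0.003], [0.412, 0.911, 0.0], [-0.003, 0.001, -1.0]]
[0.00159298 0.00063358 0.08625536]
```

View pics/pre.png

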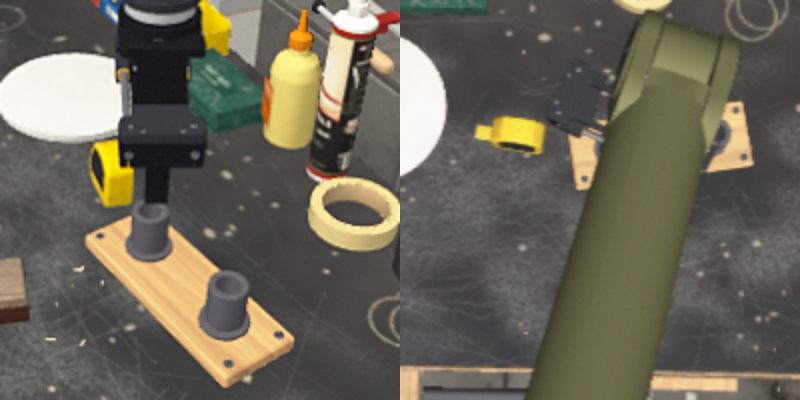

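The side view shows the gripper centred over the left bushing at crop (150,220), clear of the tape. Next I'll go down and grip.

Scaled: 0.025 m is 0.5, 0.02 m is 0.4.

```bash
echo '{"tx":[0,0,0,0,0],"ty":[0,0,0,0,0],"tz":[0.4,0.5,0.5,0.28,0],"wx":[0,0,0,0,0],"wy":[0,0,0,0,0],"wz":[0,0,0,0,0]}' | python3 inch.py
echo '{"tx":[0,0,0],"ty":[0,0,0],"tz":[0,0,0],"wx":[0,0,0],"wy":[0,0,0],"wz":[0,0,0]}' | python3 inch.py
echo '{"tx":[0,0,0,0,0],"ty":[0,0,0,0,0],"tz":[0,0,0,0,0],"wx":[0,0,0,0,0],"wy":[0,0,0,0,0],"wz":[0,0,0,0,0]}' | python3 inch.py 0.03 30
echo '{"tx":[0,0,0,0],"ty":[0,0,0,0],"tz":[0,0,0,0],"wx":[0,0,0,0],"wy":[0,0,0,0],"wz":[0,0,0,0]}' | python3 inch.py
```

```text
time_s: 3.75
tcp_pos: [0.5486, -0.1435, 0.0353]
ee_rot: [-0.663, -3.068, 0.0]
ft_force: [0.2, 0.3, -0.3]
grip_width: 0.0869
finger_force: 0.0
time_s: 4.05
tcp_pos: [0.5508, -0.144, 0.0379]
ee_rot: [0.663, 3.068, 0.001]
ft_force: [0.3, 0.2, 0.6]
grip_width: 0.0871
finger_force: 0.0
time_s: 4.55
tcp_pos: [0.5497, -0.1439, 0.0365]
ee_rot: [0.664, 3.071, 0.0]
ft_force: [-0.3, 0.6, 0.1]
grip_width: 0.0547
finger_force: 0.0
time_s: 4.95
tcp_pos: [0.5498, -0.1435, 0.0366]
ee_rot: [0.663, 3.071, 0.001]
ft_force: [0.6, 1.7, 0.3]
grip_width: 0.0398
finger_force: 30.0
```

Gripped at 40 mm, which matches the body. Now a straight lift of 6 cm and a hold.

Scaled: -0.01 m is -0.2.

```bash
echo '{"tx":[0,0,0,0,0],"ty":[0,0,0,0,0],"tz":[0,-0.2,-0.2,-0.2,-0.2],"wx":[0,0,0,0,0],"wy":[0,0,0,0,0],"wz":[0,0,0,0,0]}' | python3 inch.py
echo '{"tx":[0,0,0,0,0],"ty":[0,0,0,0,0],"tz":[-0.2,-0.2,0,0,0],"wx":[0,0,0,0,0],"wy":[0,0,0,0,0],"wz":[0,0,0,0,0]}' | python3 inch.py
for i in 1 2 3 4 5 6; do echo '{"tx":[0,0],"ty":[0,0],"tz":[0,0],"wx":[0,0],"wy":[0,0],"wz":[0,0]}' | python3 inch.py | grep -E "time|tcp|ft|grip"; done
python3 - <<'E'
from h import *
f=[]
for i in range(10): imaging.get_image("side"); f.append(robot.observe()["ft_force"])
print(np.mean(f,0),np.std(f,0)); print(togo([.55,-.144,.0366]))
E
```

```text
time_s: 5.45
tcp_pos: [0.5498, -0.1441, 0.0777]
ee_rot: [0.664, 3.07, -0.0]
ft_force: [0.5, 0.2, -3.1]
grip_width: 0.0395
finger_force: 30.0
time_s: 5.95
tcp_pos: [0.5492, -0.1437, 0.096]
ee_rot: [-0.663, -3.07, 0.0]
ft_force: [-0.3, -0.4, -3.5]
grip_width: 0.0398
finger_force: 30.0
time_s: 6.15
tcp_pos: [0.5493, -0.1438, 0.0961]
ft_force: [0.8, -0.5, -2.9]
grip_width: 0.0393
time_s: 6.35
tcp_pos: [0.5496, -0.1439, 0.0964]
ft_force: [0.0, 0.3, -2.9]
grip_width: 0.04
time_s: 6.55
tcp_pos: [0.5497, -0.1438, 0.0966]
ft_force: [0.2, 0.4, -2.1]
grip_width: 0.0396
time_s: 6.75
tcp_pos: [0.5497, -0.1439, 0.0966]
ft_force: [-0.3, -0.8, -3.4]
grip_width: 0.0396
time_s: 6.95
tcp_pos: [0.5497, -0.1438, 0.0966]
ft_force: [0.8, 0.6, -3.1]
grip_width: 0.0397
time_s: 7.15
tcp_pos: [0.5497, -0.1439, 0.0966]
ft_force: [-0.1, -0.0, -3.4]
grip_width: 0.0397
[ 0.31838165 -0.01511579 -3.1543676 ] [0.27986804 0.35029343 0.33150887]
tool axes [[-0.911, 0.413, 0.0], [0.413, 0.911, 0.0], [-0.0, 0.0, -1.0]]
[-3.39867649e-04  1.77311923e-05  5.99650270e-02]
```

This reads about 3.15 N (0.32 kg), so it's likely steel. I'll set it back and weigh the right one as asked.

Scaled: 0.012 m is 0.24, 0.01 m is 0.2.

```bash
echo '{"tx":[0,0,0,0,0],"ty":[0,0,0,0,0],"tz":[0.24,0.24,0.24,0.2,0.16],"wx":[0,0,0,0,0],"wy":[0,0,0,0,0],"wz":[0,0,0,0,0]}' | python3 inch.py
echo '{"tx":[0,0,0,0],"ty":[0,0,0,0],"tz":[0.1,0,0,0],"wx":[0,0,0,0],"wy":[0,0,0,0],"wz":[0,0,0,0]}' | python3 inch.py
echo '{"tx":[0,0,0],"ty":[0,0,0],"tz":[0.016,0,0],"wx":[0,0,0],"wy":[0,0,0],"wz":[0,0,0]}' | python3 inch.py
```

```text
time_s: 8.15
tcp_pos: [0.549, -0.1438, 0.041]
ee_rot: [-0.664, -3.069, 0.0]
ft_force: [0.4, -0.5, -2.9]
grip_width: 0.0392
finger_force: 30.0
time_s: 8.55
tcp_pos: [0.55, -0.1439, 0.0378]
ee_rot: [0.664, 3.07, 0.0]
ft_force: [-0.3, 0.0, -2.8]
grip_width: 0.0398
finger_force: 30.0
time_s: 8.85
tcp_pos: [0.5497, -0.1438, 0.0368]
ee_rot: [0.664, 3.071, 0.0]
ft_force: [0.6, -0.7, -3.6]
grip_width: 0.0391
finger_force: 30.0
```

Scaled: 0.0008 m is 0.016.

```bash
echo '{"tx":[0,0,0,0],"ty":[0,0,0,0],"tz":[0.016,0,0,0],"wx":[0,0,0,0],"wy":[0,0,0,0],"wz":[0,0,0,0]}' | python3 inch.py|grep -E 'tcp|ft'
echo '{"tx":[0,0,0,0,0],"ty":[0,0,0,0,0],"tz":[0,0,0,0,0],"wx":[0,0,0,0,0],"wy":[0,0,0,0,0],"wz":[0,0,0,0,0]}' | python3 inch.py 0.087
echo '{"tx":[0,0,0,0,0],"ty":[0,0,0,0,0],"tz":[0,0,-0.2,-0.4,-0.6],"wx":[0,0,0,0,0],"wy":[0,0,0,0,0],"wz":[0,0,0,0,0]}' | python3 inch.py
echo '{"tx":[0,0,0],"ty":[0,0,0],"tz":[-0.6,0,0],"wx":[0,0,0],"wy":[0,0,0],"wz":[0,0,0]}' | python3 inch.py
python3 - <<'E'
from h import *
print(togo([.5685,-.270,.0366]))
E
```

```text
tcp_pos: [0.5499, -0.1438, 0.0365]
ft_force: [-2.7, 0.4, 4.3]
time_s: 9.75
tcp_pos: [0.5497, -0.1439, 0.0358]
ee_rot: [0.664, 3.071, -0.0]
ft_force: [0.4, -0.2, 0.6]
grip_width: 0.0716
finger_force: 0.0
time_s: 10.25
tcp_pos: [0.5485, -0.1437, 0.0958]
ee_rot: [-0.663, -3.068, 0.001]
ft_force: [0.8, 0.3, -0.4]
grip_width: 0.0868
finger_force: 0.0
time_s: 10.55
tcp_pos: [0.5503, -0.1439, 0.1271]
ee_rot: [0.663, 3.069, 0.001]
ft_force: [-1.2, 0.4, 0.2]
grip_width: 0.0868
finger_force: 0.0
tool axes [[-0.911, 0.413, 0.002], [0.413, 0.911, 0.0], [-0.002, 0.001, -1.0]]
[-0.0684866  -0.10737625  0.09055894]
```

Scaled: -0.027 m is -0.54, -0.026 m is -0.52.

```bash
echo '{"tx":[-0.34,-0.34,-0.34,-0.34,0],"ty":[-0.52,-0.54,-0.54,-0.54,0],"tz":[0,0,0,0,0],"wx":[0,0,0,0,0],"wy":[0,0,0,0,0],"wz":[0,0,0,0,0]}' | python3 inch.py
echo '{"tx":[0,0,0],"ty":[0,0,0],"tz":[0,0,0],"wx":[0,0,0],"wy":[0,0,0],"wz":[0,0,0]}' | python3 inch.py
python3 - <<'E'
from h import *
print(togo([.5685,-.270,.0366]))
a=[cv2.resize(imaging.get_image(n)["pixels"][130:330,230:430,::-1],(400,400)) for n in("side","top")]
cv2.imwrite("pics/pre2.png",np.hstack(a))
E
```

```text
time_s: 11.05
tcp_pos: [0.5652, -0.2752, 0.1247]
ee_rot: [-0.674, -3.067, 0.006]
ft_force: [0.2, -1.2, 0.4]
grip_width: 0.0871
finger_force: 0.0
time_s: 11.35
tcp_pos: [0.5676, -0.2675, 0.1255]
ee_rot: [-0.66, -3.071, -0.002]
ft_force: [0.2, 0.9, -0.0]
grip_width: 0.0867
finger_force: 0.0
tool axes [[-0.912, 0.411, -0.001], [0.411, 0.912, 0.001], [0.001, 0.001, -1.0]]
[-0.00195607 -0.00197937  0.08885636]
```

View pics/pre2.png

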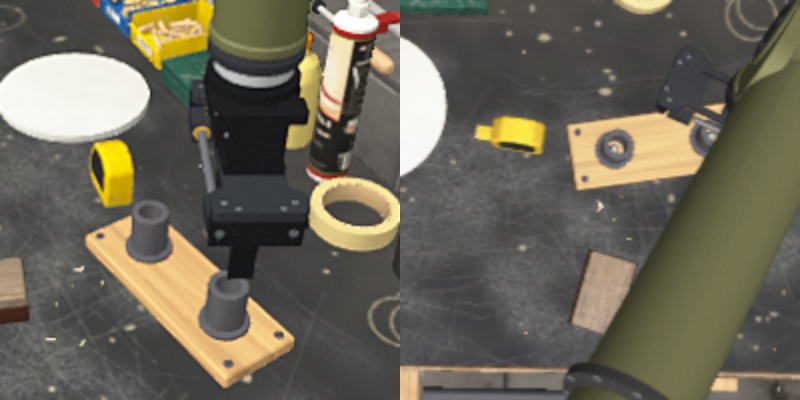

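The left bushing is standing back on its peg, at side-crop (150,230) and top-crop (614,150). The gripper is over the right one, and perspective accounts for the small column offset.

Scaled: 0.025 m is 0.5, 0.02 m is 0.4.

```bash
echo '{"tx":[-0.02,0,0,0,0],"ty":[-0.02,0,0,0,0],"tz":[0.4,0.5,0.5,0.36,0],"wx":[0,0,0,0,0],"wy":[0,0,0,0,0],"wz":[0,0,0,0,0]}' | python3 inch.py
echo '{"tx":[0,0,0],"ty":[0,0,0],"tz":[0,0,0],"wx":[0,0,0],"wy":[0,0,0],"wz":[0,0,0]}' | python3 inch.py
echo '{"tx":[0,0,0,0,0],"ty":[0,0,0,0,0],"tz":[0,0,0,0,0],"wx":[0,0,0,0,0],"wy":[0,0,0,0,0],"wz":[0,0,0,0,0]}' | python3 inch.py 0.03 30
echo '{"tx":[0,0,0,0,0],"ty":[0,0,0,0,0],"tz":[0,0,0,0,0],"wx":[0,0,0,0,0],"wy":[0,0,0,0,0],"wz":[0,0,0,0,0]}' | python3 inch.py
```

```text
time_s: 11.95
tcp_pos: [0.5661, -0.2689, 0.0352]
ee_rot: [-0.661, -3.066, -0.002]
ft_force: [0.4, -0.5, -0.4]
grip_width: 0.0873
finger_force: 0.0
time_s: 12.25
tcp_pos: [0.5689, -0.271, 0.0395]
ee_rot: [0.663, 3.068, -0.0]
ft_force: [-0.5, 0.0, 0.1]
grip_width: 0.0869
finger_force: 0.0
time_s: 12.75
tcp_pos: [0.5679, -0.2707, 0.038]
ee_rot: [0.664, 3.071, 0.0]
ft_force: [0.5, -0.6, 0.2]
grip_width: 0.0548
finger_force: 0.0
time_s: 13.25
tcp_pos: [0.568, -0.2707, 0.0379]
ee_rot: [0.664, 3.071, 0.0]
ft_force: [0.1, 0.3, 0.1]
grip_width: 0.0388
finger_force: 30.0
```

Scaled: -0.01 m is -0.2.

```bash
echo '{"tx":[0,0,0,0,0],"ty":[0,0,0,0,0],"tz":[0,-0.2,-0.2,-0.2,-0.2],"wx":[0,0,0,0,0],"wy":[0,0,0,0,0],"wz":[0,0,0,0,0]}' | python3 inch.py
echo '{"tx":[0,0,0,0,0],"ty":[0,0,0,0,0],"tz":[-0.2,-0.2,0,0,0],"wx":[0,0,0,0,0],"wy":[0,0,0,0,0],"wz":[0,0,0,0,0]}' | python3 inch.py
for i in 1 2 3; do echo '{"tx":[0,0,0,0],"ty":[0,0,0,0],"tz":[0,0,0,0],"wx":[0,0,0,0],"wy":[0,0,0,0],"wz":[0,0,0,0]}' | python3 inch.py | grep -E "time|tcp|ft|grip"; done
python3 - <<'E'
from h import *
f=[]
for i in range(10): imaging.get_image("side"); f.append(robot.observe()["ft_force"])
print(np.mean(f,0),np.std(f,0)); print(togo([.568,-.2707,.0379]))
E
```

```text
time_s: 13.75
tcp_pos: [0.5682, -0.2709, 0.0793]
ee_rot: [0.664, 3.07, -0.0]
ft_force: [-0.7, 0.6, -1.0]
grip_width: 0.0393
finger_force: 30.0
time_s: 14.25
tcp_pos: [0.5676, -0.2704, 0.0974]
ee_rot: [-0.663, -3.07, -0.0]
ft_force: [0.1, 0.2, -1.6]
grip_width: 0.0391
finger_force: 30.0
time_s: 14.65
tcp_pos: [0.5679, -0.2707, 0.0978]
ft_force: [-0.6, -0.0, -1.0]
grip_width: 0.0395
time_s: 15.05
tcp_pos: [0.568, -0.2707, 0.098]
ft_force: [0.3, -0.4, -0.4]
grip_width: 0.0387
time_s: 15.45
tcp_pos: [0.568, -0.2707, 0.098]
ft_force: [0.6, 0.1, -1.0]
grip_width: 0.0393
[ 0.21748406 -0.03634607 -1.22010887] [0.53362825 0.31897726 0.4000972 ]
tool axes [[-0.911, 0.413, 0.0], [0.413, 0.911, 0.0], [-0.0, 0.0, -1.0]]
[-2.32338030e-05  4.61946469e-05  6.00852272e-02]
```

The right one reads 1.2 N (0.12 kg), so it's aluminium and the left one is steel. I'll set the right one back.

Scaled: 0.012 m is 0.24, 0.01 m is 0.2.

```bash
echo '{"tx":[0,0,0,0,0],"ty":[0,0,0,0,0],"tz":[0.24,0.24,0.24,0.2,0.16],"wx":[0,0,0,0,0],"wy":[0,0,0,0,0],"wz":[0,0,0,0,0]}' | python3 inch.py
echo '{"tx":[0,0,0,0,0],"ty":[0,0,0,0,0],"tz":[0.1,0.02,0,0,0],"wx":[0,0,0,0,0],"wy":[0,0,0,0,0],"wz":[0,0,0,0,0]}' | python3 inch.py
echo '{"tx":[0,0,0,0],"ty":[0,0,0,0],"tz":[0.012,0,0,0],"wx":[0,0,0,0],"wy":[0,0,0,0],"wz":[0,0,0,0]}' | python3 inch.py
```

```text
time_s: 16.45
tcp_pos: [0.5673, -0.2705, 0.0423]
ee_rot: [-0.664, -3.069, -0.0]
ft_force: [-0.1, 0.7, -1.1]
grip_width: 0.0392
finger_force: 30.0
time_s: 16.95
tcp_pos: [0.5682, -0.2708, 0.0381]
ee_rot: [0.664, 3.07, -0.0]
ft_force: [-0.1, 0.4, -0.9]
grip_width: 0.0393
finger_force: 30.0
time_s: 17.35
tcp_pos: [0.5682, -0.2708, 0.0379]
ee_rot: [0.664, 3.07, 0.0]
ft_force: [-2.2, 1.2, 5.2]
grip_width: 0.0391
finger_force: 30.0
```

Contact on seating. Now release, rise and go back to the left one.

Scaled: -0.03 m is -0.6, 0.027 m is 0.54.

```bash
echo '{"tx":[0,0,0,0,0],"ty":[0,0,0,0,0],"tz":[0,0,0,0,0],"wx":[0,0,0,0,0],"wy":[0,0,0,0,0],"wz":[0,0,0,0,0]}' | python3 inch.py 0.087
echo '{"tx":[0,0,0,0,0],"ty":[0,0,0,0,0],"tz":[0,0,-0.2,-0.4,-0.6],"wx":[0,0,0,0,0],"wy":[0,0,0,0,0],"wz":[0,0,0,0,0]}' | python3 inch.py
echo '{"tx":[0,0,0.34,0.34,0.34],"ty":[0,0,0.54,0.54,0.54],"tz":[-0.6,0,0,0,0],"wx":[0,0,0,0,0],"wy":[0,0,0,0,0],"wz":[0,0,0,0,0]}' | python3 inch.py
echo '{"tx":[0.34,0,0,0,0],"ty":[0.54,0,0,0,0],"tz":[0,0,0,0,0],"wx":[0,0,0,0,0],"wy":[0,0,0,0,0],"wz":[0,0,0,0,0]}' | python3 inch.py
python3 - <<'E'
from h import *
print(togo([.5497,-.1438,.0366]))
a=[cv2.resize(imaging.get_image(n)["pixels"][130:330,230:430,::-1],(400,400)) for n in("side","top")]
cv2.imwrite("pics/pre3.png",np.hstack(a))
E
```

```text
time_s: 17.85
tcp_pos: [0.5678, -0.2707, 0.0371]
ee_rot: [-0.664, -3.07, -0.0]
ft_force: [-0.0, 1.2, -0.0]
grip_width: 0.0712
finger_force: 0.0
time_s: 18.35
tcp_pos: [0.5668, -0.2702, 0.0971]
ee_rot: [-0.663, -3.068, -0.0]
ft_force: [-0.0, -0.0, 0.7]
grip_width: 0.0869
finger_force: 0.0
time_s: 18.85
tcp_pos: [0.5546, -0.175, 0.1275]
ee_rot: [0.665, 3.07, 0.0]
ft_force: [0.3, 0.9, 0.2]
grip_width: 0.0868
finger_force: 0.0
time_s: 19.35
tcp_pos: [0.5505, -0.1459, 0.1275]
ee_rot: [0.667, 3.07, -0.001]
ft_force: [-0.5, -0.8, 0.9]
grip_width: 0.0868
finger_force: 0.0
tool axes [[-0.91, 0.415, 0.0], [0.415, 0.91, -0.001], [-0.0, -0.001, -1.0]]
[0.00163323 0.00168272 0.09085365]
```

View pics/pre3.png

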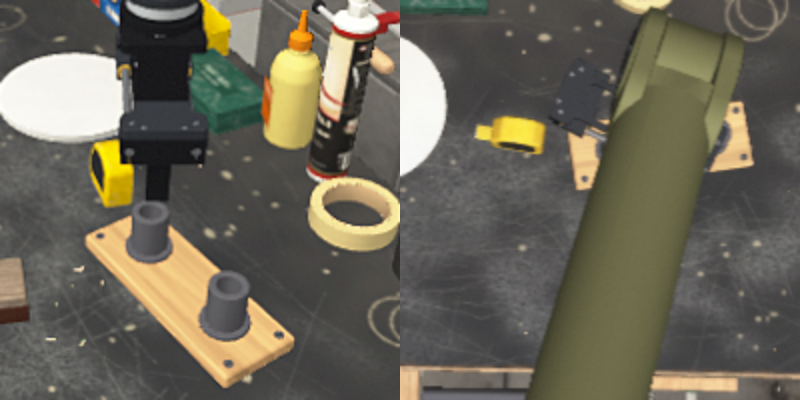

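Both bushings are standing flush on their pegs, at side-crop (150,232) and (226,305). Now I'll regrip the left one.

Scaled: 0.025 m is 0.5, 0.02 m is 0.4.

```bash
echo '{"tx":[0.02,0,0,0,0],"ty":[0.02,0,0,0,0],"tz":[0.4,0.5,0.5,0.4,0],"wx":[0,0,0,0,0],"wy":[0,0,0,0,0],"wz":[0,0,0,0,0]}' | python3 inch.py|grep -E 'tcp|ft'
echo '{"tx":[0,0,0],"ty":[0,0,0],"tz":[0,0,0],"wx":[0,0,0],"wy":[0,0,0],"wz":[0,0,0]}' | python3 inch.py|grep -E 'tcp|ft'
echo '{"tx":[0,0,0,0,0],"ty":[0,0,0,0,0],"tz":[0,0,0,0,0],"wx":[0,0,0,0,0],"wy":[0,0,0,0,0],"wz":[0,0,0,0,0]}' | python3 inch.py 0.03 30|grep -E 'tcp|ft'
echo '{"tx":[0,0,0,0,0],"ty":[0,0,0,0,0],"tz":[0,0,0,0,0],"wx":[0,0,0,0,0],"wy":[0,0,0,0,0],"wz":[0,0,0,0,0]}' | python3 inch.py
echo '{"tx":[0,0,0,0,0],"ty":[0,0,0,0,0],"tz":[0,-0.2,-0.3,-0.4,-0.4],"wx":[0,0,0,0,0],"wy":[0,0,0,0,0],"wz":[0,0,0,0,0]}' | python3 inch.py
echo '{"tx":[0,0,0,0,0],"ty":[0,0,0,0,0],"tz":[-0.4,-0.4,-0.4,-0.2,0],"wx":[0,0,0,0,0],"wy":[0,0,0,0,0],"wz":[0,0,0,0,0]}' | python3 inch.py
python3 - <<'E'
from h import *
print(togo([.604,.187,.170]))
E
```

```text
tcp_pos: [0.5476, -0.1431, 0.0345]
ft_force: [0.0, -0.2, -0.3]
tcp_pos: [0.5512, -0.1433, 0.0388]
ft_force: [-0.6, 0.4, 0.6]
tcp_pos: [0.5501, -0.1429, 0.0374]
ft_force: [0.5, -0.1, -0.6]
time_s: 21.25
tcp_pos: [0.55, -0.1432, 0.0373]
ee_rot: [-0.664, -3.071, 0.0]
ft_force: [-1.2, -0.1, -0.3]
grip_width: 0.0398
finger_force: 30.0
time_s: 21.75
tcp_pos: [0.5501, -0.1428, 0.1039]
ee_rot: [0.664, 3.07, 0.0]
ft_force: [-0.1, -0.0, -2.5]
grip_width: 0.0395
finger_force: 30.0
time_s: 22.25
tcp_pos: [0.5513, -0.1431, 0.1746]
ee_rot: [0.663, 3.067, 0.001]
ft_force: [0.3, -0.3, -2.5]
grip_width: 0.0397
finger_force: 30.0
tool axes [[-0.911, 0.413, 0.004], [0.413, 0.911, 0.0], [-0.004, 0.002, -1.0]]
[0.08832128 0.32245342 0.00477643]
```

Scaled: 0.025 m is 0.5, 0.007 m is 0.14.

```bash
echo '{"tx":[0.06,0.14,0.14,0.14,0.14],"ty":[0.24,0.5,0.5,0.5,0.5],"tz":[0,0,0,0,0],"wx":[0,0,0,0,0],"wy":[0,0,0,0,0],"wz":[0,0,0,0,0]}' | python3 inch.py|grep -E 'tcp|ft'
echo '{"tx":[0.14,0.14,0.14,0.14,0.14],"ty":[0.5,0.5,0.5,0.5,0.5],"tz":[0,0,0,0,0],"wx":[0,0,0,0,0],"wy":[0,0,0,0,0],"wz":[0,0,0,0,0]}' | python3 inch.py|grep -E 'tcp|ft'
echo '{"tx":[0.14,0.14,0.12,0.06,0],"ty":[0.5,0.5,0.4,0.24,0],"tz":[0,0,0,0,0],"wx":[0,0,0,0,0],"wy":[0,0,0,0,0],"wz":[0,0,0,0,0]}' | python3 inch.py
echo '{"tx":[0,0,0,0],"ty":[0,0,0,0],"tz":[0,0,0,0],"wx":[0,0,0,0],"wy":[0,0,0,0],"wz":[0,0,0,0]}' | python3 inch.py
python3 - <<'E'
from h import *
print(togo([.604,.187,.1313]))
E
```

```text
tcp_pos: [0.5672, -0.0257, 0.1708]
ft_force: [0.3, 0.1, -3.7]
tcp_pos: [0.5867, 0.1024, 0.1706]
ft_force: [0.3, -0.4, -3.1]
time_s: 23.75
tcp_pos: [0.6001, 0.187, 0.1714]
ee_rot: [-0.658, -3.07, -0.0]
ft_force: [-0.7, -0.4, -3.7]
grip_width: 0.0397
finger_force: 30.0
time_s: 24.15
tcp_pos: [0.601, 0.1832, 0.1726]
ee_rot: [0.666, 3.07, 0.0]
ft_force: [0.2, -0.9, -4.2]
grip_width: 0.0396
finger_force: 30.0
tool axes [[-0.91, 0.414, 0.0], [0.414, 0.91, -0.0], [-0.0, 0.0, -1.0]]
[-0.00119138  0.00467852  0.04130484]
```

Scaled: 0.015 m is 0.3, 0.011 m is 0.22.

```bash
echo '{"tx":[-0.02,0,0,0,0],"ty":[0.08,0,0,0,0],"tz":[0.2,0.3,0.22,0.1,0],"wx":[0,0,0,0,0],"wy":[0,0,0,0,0],"wz":[0,0,0,0,0]}' | python3 inch.py|grep -E 'tcp|ft'
echo '{"tx":[0,0,0,0,0],"ty":[0,0,0,0,0],"tz":[0,0,0,0,0],"wx":[0,0,0,0,0],"wy":[0,0,0,0,0],"wz":[0,0,0,0,0]}' | python3 inch.py
echo '{"tx":[0,0,0,0,0],"ty":[0,0,0,0,0],"tz":[0,0,0,0,0],"wx":[0,0,0,0,0],"wy":[0,0,0,0,0],"wz":[0,0,0,0,0]}' | python3 inch.py
python3 - <<'E'
from h import *
a=[cv2.resize(imaging.get_image(n)["pixels"][120:320,x:x+250,::-1],(400,320)) for n,x in(("side",170),("top",165))]
cv2.imwrite("pics/fin.png",np.hstack(a))
o=robot.observe();print(o["tcp_pos"],o["dq"].round(4),R.from_rotvec(o["ee_rot"]).as_matrix()[:,2])
E
```

```text
tcp_pos: [0.6024, 0.1872, 0.1295]
ft_force: [0.1, 0.3, -3.2]
time_s: 25.15
tcp_pos: [0.6035, 0.1876, 0.1317]
ee_rot: [0.664, 3.07, 0.001]
ft_force: [-0.8, -0.7, -2.2]
grip_width: 0.0395
finger_force: 30.0
time_s: 25.65
tcp_pos: [0.6034, 0.1875, 0.1314]
ee_rot: [0.664, 3.071, 0.0]
ft_force: [-0.0, 0.2, -3.2]
grip_width: 0.0396
finger_force: 30.0
[0.6033739  0.18755963 0.13137846] [-0.0009  0.0006 -0.0005  0.0002  0.0012 -0.0009 -0.0016] [ 5.08523581e-05  5.23319333e-05 -9.99999997e-01]
```

View pics/fin.png

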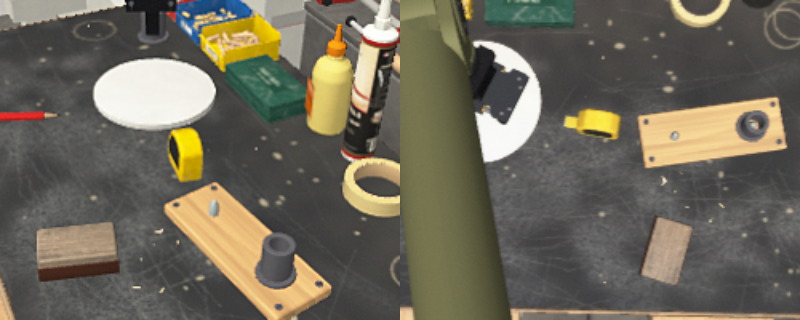

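The right bushing stands on its peg at side-crop (277,258), the left peg is empty, and the tape hasn't moved. The steel bushing is held upright above the disc with its flange level at side-crop (152,38). Handing in.

```bash
python3 -c "
from rig import robot, imaging, job
print(job.close_job())"
```

```text
the job is handed in; nothing more can be done
None
```

Job handed in: the left bushing is the steel one (about 0.32 kg against 0.12 kg) and is held still and upright about 10 cm above the disc's centre; the aluminium one is back on the right peg and the tape measure is where it was.

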